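# Swap the cone on the citrus juicer and hold it pressed

## Robot

A 6-joint arm with a two-finger parallel gripper is mounted at the origin on the work surface. World frame = base frame: x ahead of the robot, y to its left, z up, the work surface at z = 0. Lengths are in m, angles in rad, forces in N, time in s.
With the tool pointing down it reaches from about 0.375 to 0.9 m from the base axis. Payload 3.1 kg.
Tool frame: the origin (TCP) lies at the very end of the fingers, on their centre line; the grasp point (between the pads) lies 19 mm behind it; z points along the fingers, y is the line along which they close (so a half turn about z gives the same grasp; the last joint's range is limited). The gripper opens to 85 mm and grips with 20 to 120 N. Pads are 22 mm wide; open, the fingers measure 114 mm over their backs; the gripper's body (76 mm by 85 mm) begins 54 mm behind the grasp point. The pads swing forward as they close: fully open they stand 13 mm farther back than shut.
Start: joints at [1.135, 0.527, 1.433, -0, 1.181, -0.178], TCP at [0.159, 0.604, 0.198] pointing down, gripper open.
Joint ranges: [-3.08, 3.08], [-0.75, 2.2], [0.22, 2.44], [-1.43, 4.57], [0, 2.65], [-2.85, 2.85]. Speed limits (rad/s): [2.79, 2.79, 3.14, 3.14, 3.14, 3.14].

## Interface

Orientations are given as a unit quaternion [x, y, z, w].
In Python, from station import sense, snapshot, camera_params, sign_off gives the robot as it stands.
- The arm moves only by the shell command python3 -m handwheel 'ROWS' [OPENING] [FORCE]. ROWS is JSON, a list that holds one entry, the list of rows, each a list of 4 numbers: the shift along the tool's x, y, z in units of 25 mm (1.0 is 25 mm), then the turn about the tool's z in units of 6 degrees (1.0 is 6 degrees). A call has 1 to 20 rows; each row shifts and turns the commanded pose from where the row before left it, along the tool's axes as they then stand; what a row does not reach is not made up. A row lasts 1/8 s, in which the tool goes at most 62.5 mm and 10.7 degrees, less where a joint would pass 70% of its speed; a pose out of reach is approached as far as the arm can. A call is refused whole if a number of a shift passes 1 or a number of a turn 1, either way. A call with a gripper value outside its range is refused whole. OPENING is the finger opening in mm, from 0 to 85.4, set as the call begins (- or left out, the last holds). The fingers move at their own pace and stop on an object; FORCE is the grip in N (left out, the last holds). Time passes only in rows, so rows that do not move let the fingers close. It gives the time, the measured TCP pose, the force, the opening and the grip force at its end, in the units of the state.
- sense(): the state, without advancing time (a new reading comes with each control period).
- snapshot(name): name is "side" or "top"; returns (picture, depth): 400x640x3 uint8, red, green, blue; 400x640 float32, m along the optical axis (not along the pixel's ray), 0 where there is no reading.
- camera_params(name): a dict with "mtx" (3x3 intrinsics, pixels), "D" ([k1, k2, p1, p2, k3] as OpenCV has them; the pictures are not rectified), "extrinsics" (4x4, takes a point from camera to world coordinates). Camera axes: x right, y up, looking along -z (the intrinsics and any distortion apply to the point x, -y, -z); pixel columns grow to the right and rows downward; lengths in m; the calibration is good to about 2 mm. A picture is of the moment at which its call begins. camera_params takes no time and is no camera call.
- sign_off(): hands the job in; it is judged then, once.
The state is a dict: "t": time; "q": joint angles; "qd": joint speeds; "tau": joint torques, N m; "tcp_pos": TCP position; "tool_rot": TCP orientation; "force": force on the tool from outside, world axes, zero at the start; "ft_torque": the same for the moment, N m; "finger_gap": opening from 0.0 (shut) to 1.0 (fully open); "gripper_force": force on a finger pad.
Only numpy, scipy, OpenCV 4.12 (cv2) and the standard library are available. Lean on these libraries where they do the work, as an engineer would, in place of code of your own. Each camera call takes 0.05 s, during which the arm holds its last target. There are 200 camera calls.

## Task

Take the green cone off the citrus juicer and stand it upright in the middle of the green dish. Then fit the orange cone on the juicer: turn it until its slots mesh with the cross-shaped drive, slide it fully home, and press it down so that the sprung drive sinks well past half of its travel. Finish while still gripping the orange cone and holding it pressed down; leave the mugs, jar, shaker, plant and spoon where they are.

Things in the scene. Friction and masses are not known exactly. Their poses are not given: they have to be found in the camera images.
- cone_orange: Bright orange plastic reaming cone, 75 mm tall, 80 g. Origin: centre of its underside, z up. Square hub 44 mm wide up to z = 18 mm, round flange 64 mm across from 18 to 24 mm, then two crossed upright ribs along x and y, each 42 mm end to end, 9 mm thick, flat ends from 24 to 60 mm (grip across these, tips above the flange). Starts on the table at the robot's right, turned any way.
- orange_slot (a point): Centre of the orange cone's underside, in the mouth of its cross-shaped slot; axes as the cone's. The slot is 18 mm deep; its arms lie under the ribs, along x and y, each pair 24.4 mm end to end and 8.4 mm wide. It fits the drive in four positions a quarter turn apart, 1.2 mm loose on every side and about 6 degrees in turning. The green cone has the same slot.
- cone_green: Green plastic reaming cone, 75 mm tall, 80 g. Origin: centre of its underside, z up. Square hub 44 mm wide up to z = 18 mm, round flange 64 mm across from 18 to 24 mm, then two crossed upright ribs along x and y, each 34 mm end to end, 9 mm thick, flat ends from 24 to 60 mm (grip across these, tips above the flange). Starts home on the drive, held by its weight only: lift straight up.
- dish_green: A round green plastic dish, 128 mm across the rim, 26 mm high, 350 g, inner floor 5 mm up and about 98 mm across. Origin: centre of its underside. Where the green cone belongs. It stands to the robot's left, nearer or farther; it and the orange dish swap places.
- dish_orange: A round orange plastic dish, 128 mm across the rim, 26 mm high, 350 g, inner floor 5 mm up and about 98 mm across. Origin: centre of its underside. Empty; it stays unused.
- juicer: Citrus juicer, white with blue lines, fixed to the table, turned by up to 45 degrees. Origin: centre of its underside, z up. Base up to 156 mm across; open bowl with its rim 135 mm above the table and 170 mm across; a spout points to its -x, to 109 mm from the axis. The drive stands in the middle of the bowl.
- drive_top (a point): Top centre of the drive, 147 mm above the table when up. A steel cross of two blades along this point's x and y, each 22 mm long, 6 mm thick, rounded on top, 16 mm tall above a black collar 52 mm across. It does not turn. A cone is home when its underside rests on the collar, 16 mm below this point; unmeshed, it sits on the blades, level with this point.
- drive (a joint): How far the drive with its collar is pressed straight down, m: 0 up, 0.008 at the stop. Sprung: starts to move at 4 N, 8 N at 4 mm, 12 N at the stop. It comes back up when let go.
- mug_a: A white mug with blue lines, 92 mm tall, 82 mm across, handle to its +y; origin under its centre. Leave it alone.
- mug_b: A second mug like it. Leave it alone.
- jar: An amber jar with a lid, 110 mm tall, 64 mm across; origin under its centre. Leave it alone.
- shaker: A steel shaker, 85 mm tall, 40 mm across; origin under its centre. Leave it alone.
- plant: A small round bush in a terracotta pot, about 140 mm tall, 112 mm across; origin under its centre. Leave it alone.
- spoon: A spoon lying on the table, 150 mm long along its x; origin under its middle. Leave it alone.
Mind the look-alikes: they are no part of the job. Of the things that look like the cone_green, the middle-sized one is meant.

How it is judged:
By the outcome, as a careful person would: the job done as asked, in the order asked, and still so for the second after the job is handed in, while the arm keeps its last pose, push and grip.
It also fails if it takes over 64 s, if anything falls off the work surface, if the arm or the gripper's body presses on something with over 40 N, if the wrist force passes 120 N, or if a joint passes its speed limit or range.

## Working session

There is one attempt and no reset: what is moved stays moved. The work goes in short steps, Python scripts to look and compute and a shell command to move; the robot and the scene stay as the last step left them, time stands still between calls to the robot, and variables do not carry over. Pictures are saved under pics/ and viewed, at most 10 in all, crops included, and the job is handed in when it is done.

```bash
ls; mkdir -p pics; python3 - <<'E'
from station import *
import cv2,numpy as np
s=sense();print({k:np.round(v,3) for k,v in s.items()})
for n in("side","top"):
    p,d=snapshot(n);cv2.imwrite(f"pics/{n}0.png",p[:,:,::-1]);np.savez(f"{n}0.npz",p=p,d=d)
    c=camera_params(n);print(n,c["mtx"],c["D"],np.round(c["extrinsics"],3))
E
```

```text
pics
{'t': np.float64(0.0), 'q': array([ 1.134,  0.528,  1.434,  0.   ,  1.181, -0.179]), 'qd': array([-0.001, -0.001, -0.   ,  0.002, -0.001,  0.   ]), 'tau': array([ 1.0000e-03, -4.4235e+01, -1.7802e+01, -0.0000e+00,  8.0000e-03,
        0.0000e+00]), 'tcp_pos': array([0.159, 0.604, 0.197]), 'tool_rot': array([ 0.129,  0.992, -0.001, -0.   ]), 'force': array([-0.271,  0.744, -1.221]), 'ft_torque': array([-0.042, -0.002, -0.023]), 'gripper_force': np.float64(0.0), 'finger_gap': np.float64(0.995)}
side [[392.21938204   0.         324.704523  ]
 [  0.         392.21938204 206.72509945]
 [  0.           0.           1.        ]] [-0.00936126  0.          0.          0.          0.        ] [[-0.995  0.067 -0.071  0.471]
 [-0.095 -0.508  0.856  0.859]
 [ 0.021  0.858  0.512  0.578]
 [ 0.     0.     0.     1.   ]]
top [[483.00238908   0.         320.19414258]
 [  0.         483.00238908 189.85393395]
 [  0.           0.           1.        ]] [-0.04850869  0.          0.          0.          0.        ] [[ 0.024  0.994 -0.109  0.414]
 [-0.999  0.027  0.028  0.089]
 [ 0.031  0.109  0.994  1.265]
 [ 0.     0.     0.     1.   ]]
```

View pics/side0.png

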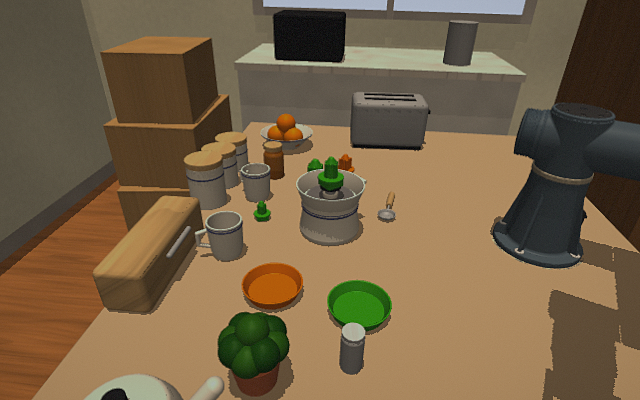

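View pics/top0.png

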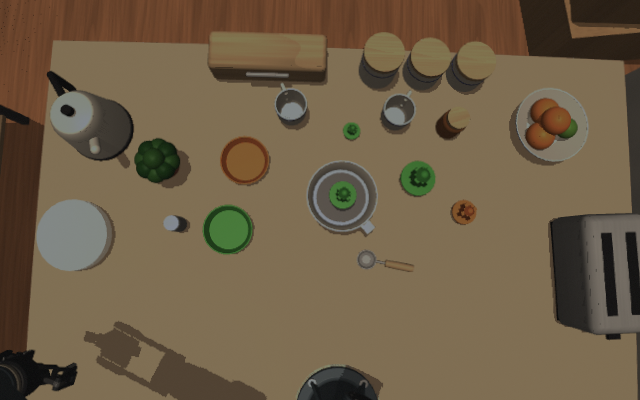

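Candidates for the green cone in the top view: (343,195) on the juicer, (418,178) large on the table, and (351,131) small on the table. The one on the juicer fits: it is middle-sized and sits home on the drive. I'll confirm it in a crop. The orange cone is at (464,212), the green dish at (228,230), and the orange dish at (245,161).

```bash
cat > h.py <<'E'
import cv2,numpy as np
from station import *
def ray(n,uv):
    c=camera_params(n);q=cv2.undistortPoints(np.float64([[uv]]),c["mtx"],np.array(c["D"],float))[0,0]
    E=np.array(c["extrinsics"]);return E[:3,3],E[:3,:3]@np.array([q[0],-q[1],-1])
def at_z(n,uv,z):
    o,d=ray(n,uv);return o+d*(z-o[2])/d[2]
def cloud(n,D):
    v,u=np.mgrid[:400,:640];c=camera_params(n)
    q=cv2.undistortPoints(np.stack([u,v],-1).reshape(-1,1,2).astype(float),c["mtx"],np.array(c["D"],float)).reshape(400,640,2)
    P=np.stack([q[...,0]*D,-q[...,1]*D,-D],-1);E=np.array(c["extrinsics"]);return P@E[:3,:3].T+E[:3,3]
def tri(a,b):
    (o1,d1),(o2,d2)=ray("top",a),ray("side",b);A=np.stack([d1,-d2],1)
    t=np.linalg.lstsq(A,o2-o1,rcond=None)[0];p,q=o1+t[0]*d1,o2+t[1]*d2;return (p+q)/2,np.linalg.norm(p-q)
E
python3 - <<'E'
from h import *
T=np.load("top0.npz");S=np.load("side0.npz")
a=cv2.resize(T["p"][160:230,305:385],(400,350),interpolation=cv2.INTER_CUBIC)
b=cv2.resize(T["p"][187:237,430:500],(400,286),interpolation=cv2.INTER_CUBIC)[:286]
b=np.vstack([b,np.zeros((64,400,3),np.uint8)])
c=cv2.resize(S["p"][140:245,240:400],(380,250),interpolation=cv2.INTER_CUBIC)
c=np.hstack([c,cv2.resize(S["p"][145:185,320:384],(400,250),interpolation=cv2.INTER_CUBIC),np.zeros((250,20,3),np.uint8)])
cv2.imwrite("pics/crop1.png",np.vstack([np.hstack([a,b]),c])[:,:,::-1])
for n,Z in(("top",T),("side",S)):
    C=cloud(n,Z["d"]);hsv=cv2.cvtColor(Z["p"],cv2.COLOR_RGB2HSV)
    g=(abs(hsv[...,0].astype(int)-60)<15)&(hsv[...,1]>150)&(hsv[...,2]>40)
    o=(abs(hsv[...,0].astype(int)-8)<8)&(hsv[...,1]>170)&(hsv[...,2]>90)
    for nm,m in(("g",g),("o",o)):
        k,l,st,ce=cv2.connectedComponentsWithStats(m.astype(np.uint8))
        for i in range(1,k):
            if st[i,4]>60:
                P=C[l==i];print(n,nm,st[i],np.round(ce[i]),"med",np.round(np.median(P,0),3),"min",np.round(np.percentile(P,2,0),3),"max",np.round(np.percentile(P,98,0),3))
E
```

```text
top o [534  99  37  33 730] [553. 115.] med [ 0.747 -0.525  0.11 ] min [ 0.708 -0.562  0.06 ] max [ 0.798 -0.502  0.128]
top o [529 123  26  25 355] [539. 137.] med [ 0.697 -0.503  0.07 ] min [ 0.676 -0.54   0.055] max [ 0.733 -0.487  0.082]
top o [238 137  30  44 231] [257. 153.] med [0.654 0.215 0.015] min [0.575 0.195 0.002] max [0.682 0.269 0.027]
top o [459 201  16  21 148] [468. 210.] med [ 0.505 -0.321  0.063] min [ 0.482 -0.347  0.022] max [ 0.529 -0.305  0.075]
side g [318 157  26  34 533] [331. 175.] med [0.528 0.02  0.157] min [ 0.501 -0.004  0.134] max [0.555 0.038 0.203]
side g [308 159  15  12 120] [315. 165.] med [ 0.59  -0.185  0.091] min [ 0.569 -0.198  0.079] max [ 0.609 -0.176  0.107]
side g [254 201  16  20 212] [262. 212.] med [ 0.711 -0.015  0.02 ] min [ 0.695 -0.035  0.003] max [ 0.732 -0.002  0.053]
side g [ 327  280   65   51 2382] [359. 304.] med [0.444 0.277 0.007] min [0.389 0.232 0.004] max [0.502 0.345 0.027]
side g [ 218  313   70   64 3004] [252. 341.] med [0.603 0.48  0.112] min [0.559 0.433 0.09 ] max [0.65  0.514 0.139]
side o [277 114  18  16 191] [285. 122.] med [ 0.737 -0.515  0.104] min [ 0.708 -0.543  0.08 ] max [ 0.769 -0.504  0.126]
side o [268 127  35  14 269] [284. 135.] med [ 0.742 -0.503  0.059] min [ 0.679 -0.522  0.041] max [ 0.803 -0.484  0.075]
side o [264 151  18   7  84] [272. 154.] med [ 0.733 -0.258  0.085] min [ 0.708 -0.275  0.078] max [ 0.758 -0.249  0.095]
side o [338 154  16  18 179] [345. 163.] med [ 0.503 -0.312  0.046] min [ 0.478 -0.332  0.024] max [ 0.526 -0.3    0.075]
side o [    0   180   128   220 14406] [ 54. 295.] med [ 1.849 -0.374 -0.749] min [ 1.581 -1.24  -0.756] max [ 2.181  0.099 -0.74 ]
side o [ 242  263   61   42 2015] [272. 283.] med [0.63  0.241 0.007] min [0.569 0.196 0.004] max [0.684 0.314 0.027]
```

View pics/crop1.png

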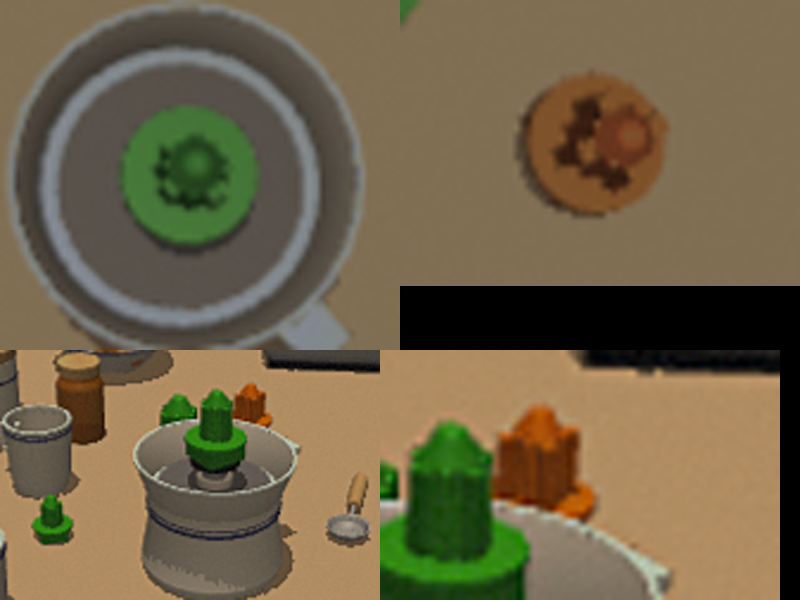

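The crop confirms it: the middle-sized green cone sits in the bowl, with the large one behind it and the small one to the left on the table. The spout is at top pixel (368,228). Next I'll fit position and yaw from both depth clouds.

```bash
cat >> h.py <<'E'
from scipy.optimize import least_squares
def box(P,hx,hy,z0,z1):
    q=np.abs(P-[0,0,(z0+z1)/2])-[hx,hy,(z1-z0)/2];return np.linalg.norm(np.maximum(q,0),axis=1)+np.minimum(q.max(1),0)
def cyl(P,r,z0,z1):
    q=np.stack([np.hypot(P[:,0],P[:,1])-r,abs(P[:,2]-(z0+z1)/2)-(z1-z0)/2],1);return np.linalg.norm(np.maximum(q,0),axis=1)+np.minimum(q.max(1),0)
def sdf(P,L):
    return np.minimum.reduce([box(P,.022,.022,0,.018),cyl(P,.032,.018,.024),box(P,L/2,.0045,.024,.06),box(P,.0045,L/2,.024,.06)])
def fit(P,L,x0,z0):
    """cloud P -> x,y,z,yaw(mod 90)"""
    P=P[(np.hypot(*(P[:,:2]-x0).T)<.045)&(P[:,2]>z0+.004)&(P[:,2]<z0+.061)]
    best=None
    for y in np.radians(range(-45,45,10)):
        def f(p):
            c,s=np.cos(p[3]),np.sin(p[3]);Q=P-p[:3];return sdf(np.stack([c*Q[:,0]+s*Q[:,1],-s*Q[:,0]+c*Q[:,1],Q[:,2]],1),L)
        r=least_squares(f,[*x0,z0,y],loss="soft_l1",f_scale=.002,x_scale=[.01,.01,.01,.2])
        if best is None or r.cost<best.cost:best=r
    return np.round(best.x[:3],4),round((np.degrees(best.x[3])+45)%90-45,1),round(best.cost*1e6,1),len(P)
E
python3 - <<'E'
from h import *
C={}
for n in("top","side"):
    Z=np.load(n+"0.npz");C[n]=cloud(n,Z["d"])[Z["d"]>0]
C["both"]=np.vstack([C["top"],C["side"]])
for n in C:
    print(n,"orange",fit(C[n],.042,[.502,-.318],0),"green",fit(C[n],.034,[.528,.008],.131))
for n in C:
    P=C[n]
    # bowl rim circle
    m=(abs(P[:,2]-.132)<.006)&(np.hypot(P[:,0]-.528,P[:,1]-.01)<.095)&(np.hypot(P[:,0]-.528,P[:,1]-.01)>.07)
    r=least_squares(lambda p:np.hypot(P[m,0]-p[0],P[m,1]-p[1])-p[2],[.53,.01,.085],loss="soft_l1",f_scale=.002).x
    d=P[:,:2]-r[:2];R=np.hypot(*d.T);k=(R>.095)&(R<.115)&(P[:,2]>.1)&(P[:,2]<.145)
    print(n,"rim",r.round(4),m.sum(),"spout",k.sum(),np.degrees(np.arctan2(*-d[k].mean(0)[::-1])) if k.any() else 0)
    for nm,x0 in(("dish_g",[.444,.284]),("dish_o",[.628,.25])):
        m=(np.hypot(*(P[:,:2]-x0).T)<.075)&(P[:,2]>.021)&(P[:,2]<.03)
        r=least_squares(lambda p:np.hypot(P[m,0]-p[0],P[m,1]-p[1])-p[2],[*x0,.062],loss="soft_l1",f_scale=.002).x
        m2=np.hypot(*(P[:,:2]-r[:2]).T)<.035
        print(n,nm,r.round(4),m.sum(),"floor z",np.median(P[m2,2]).round(4),"rim z",np.percentile(P[m,2],90).round(4))
print("tri flange orange/green top:",tri((463.5,212),(345.5,163)))
E
```

```text
top orange (array([ 0.5033, -0.3187,  0.0019]), np.float64(34.9), np.float64(1058.4), 408) green (array([0.5256, 0.0065, 0.1327]), np.float64(-43.8), np.float64(549.3), 484)
side orange (array([ 0.5053, -0.3153,  0.0016]), np.float64(25.0), np.float64(262.0), 165) green (array([0.5297, 0.0069, 0.132 ]), np.float64(42.1), np.float64(504.4), 475)
both orange (array([ 0.5051, -0.3165,  0.002 ]), np.float64(28.4), np.float64(1393.3), 573) green (array([0.5295, 0.0069, 0.1322]), np.float64(41.9), np.float64(1094.8), 959)
top rim [0.5276 0.0062 0.0809] 591 spout 66 42.04577151294317
top dish_g [0.4439 0.2892 0.0607] 310 floor z 0.005 rim z 0.0278
top dish_o [0.6244 0.2532 0.0607] 299 floor z 0.0047 rim z 0.0276
side rim [0.5296 0.0081 0.0812] 523 spout 12 38.59585423146567
side dish_g [0.4464 0.2908 0.0608] 467 floor z 0.0056 rim z 0.0272
side dish_o [0.6266 0.2549 0.0609] 438 floor z 0.0058 rim z 0.0274
both rim [0.5285 0.0072 0.0812] 1114 spout 86 41.663761284899856
both dish_g [0.4454 0.2902 0.0606] 777 floor z 0.0055 rim z 0.0274
both dish_o [0.6257 0.2543 0.0608] 737 floor z 0.0055 rim z 0.0275
tri flange orange/green top: (array([ 0.50235613, -0.31325091,  0.04647872]), np.float64(0.0023081696664726406))
```

```bash
cat > plan.py <<'E'
import sys,numpy as np
from h import sense
from scipy.spatial.transform import Rotation as R
def yaw(s):
    y=R.from_quat(s["tool_rot"]).apply([0,1,0]);return np.degrees(np.arctan2(y[1],y[0]))
def plan(x,y,z,A=None):
    s=sense();a=yaw(s);A=a if A is None else A
    d=np.array([x,y,z])-s["tcp_pos"];A_=np.radians(A)
    ty=np.array([np.cos(A_),np.sin(A_),0]);tx=np.array([-ty[1],ty[0],0])
    print("t",round(s["t"],2),"yaw",a.round(2),"turn units",round((a-A)/6,3),"then shift units",(np.array([d@tx,d@ty,-d[2]])/.025).round(3),"pos",s["tcp_pos"].round(4),"F",s["force"].round(1),"gap",round(s["finger_gap"]*85.4,1),"grip",round(float(s["gripper_force"]),1),"q6",s["q"][5].round(2))
plan(*map(float,sys.argv[1:]))
E
python3 plan.py .5285 .007 .26 42
```

```text
t 0.1 yaw 75.23 turn units 5.538 then shift units [-27.626  -4.988  -2.527] pos [0.159  0.6037 0.1968] F [-0.8  0.6 -0.3] gap 85.7 grip 0.0 q6 -0.18
```

```bash
python3 -m handwheel '[[[0,0,-0.42,0.923],[0,0,-0.42,0.923],[0,0,-0.42,0.923],[0,0,-0.42,0.923],[0,0,-0.42,0.923],[0,0,-0.42,0.923],[-0.95,-0.18,0,0],[-0.95,-0.18,0,0],[-0.95,-0.18,0,0],[-0.95,-0.18,0,0],[-0.95,-0.18,0,0],[-0.95,-0.18,0,0],[-0.95,-0.18,0,0],[-0.95,-0.18,0,0],[-0.95,-0.18,0,0],[-0.95,-0.18,0,0],[-0.95,-0.18,0,0],[-0.95,-0.18,0,0],[-0.95,-0.18,0,0],[-0.95,-0.18,0,0]]]' 85 40
python3 -m handwheel '[[[-0.95,-0.18,0,0],[-0.95,-0.18,0,0],[-0.95,-0.18,0,0],[-0.95,-0.18,0,0],[-0.95,-0.18,0,0],[-0.95,-0.18,0,0],[-0.95,-0.18,0,0],[-0.95,-0.18,0,0],[-0.95,-0.18,0,0],[-0.95,-0.18,0,0],[-0.95,-0.18,0,0],[-0.95,-0.18,0,0],[-0.95,-0.18,0,0],[-0.95,-0.18,0,0],[0,0,0,0],[0,0,0,0]]]'
python3 plan.py .5285 .007 .16 42
```

```text
t: 2.6
tcp_pos: [0.335, 0.3142, 0.2604]
tool_rot: [0.407, 0.914, -0.0, -0.0]
force: [0.5, -0.6, -1.0]
finger_gap: 0.994
gripper_force: 0.0
t: 4.6
tcp_pos: [0.5097, 0.0264, 0.2603]
tool_rot: [0.407, 0.914, 0.0, -0.001]
force: [-0.2, -0.0, -0.5]
finger_gap: 0.994
gripper_force: 0.0
t 4.6 yaw 42.0 turn units -0.0 then shift units [-1.08   0.037  4.012] pos [0.5097 0.0264 0.2603] F [-0.2 -0.  -0.5] gap 84.9 grip 0.0 q6 -0.9
```

```bash
python3 -m handwheel '[[[-0.54,0.02,0,0],[-0.54,0.02,0,0],[0,0,0.8,0],[0,0,0.8,0],[0,0,0.8,0],[0,0,0.8,0],[0,0,0.8,0],[0,0,0,0],[0,0,0,0]]]'
python3 -m handwheel '[[[0,0,0,0],[0,0,0,0],[0,0,0,0],[0,0,0,0],[0,0,0,0],[0,0,0,0]]]' 25 40
python3 plan.py .5285 .007 .16 42
```

```text
t: 5.72
tcp_pos: [0.5304, 0.0061, 0.1613]
tool_rot: [0.407, 0.914, 0.0, 0.001]
force: [0.3, -0.3, 0.3]
finger_gap: 0.999
gripper_force: 0.0
t: 6.48
tcp_pos: [0.5294, 0.0064, 0.1607]
tool_rot: [0.407, 0.914, -0.0, -0.0]
force: [-0.1, 0.1, 0.7]
finger_gap: 0.293
gripper_force: 0.0
t 6.47 yaw 42.0 turn units 0.001 then shift units [ 0.042 -0.013  0.028] pos [0.5294 0.0064 0.1607] F [-0.1  0.1  0.7] gap 25.0 grip 0.0 q6 -0.93
```

```bash
python3 - <<'E'
from h import *
p,d=snapshot("side");np.savez("side1.npz",p=p,d=d)
q,e=snapshot("top");np.savez("top1.npz",p=q,d=e)
cv2.imwrite("pics/c2.png",np.hstack([cv2.resize(p[100:250,260:410],(400,400),interpolation=cv2.INTER_CUBIC),cv2.resize(q[120:270,270:420],(400,400),interpolation=cv2.INTER_CUBIC)])[:,:,::-1])
E
python3 plan.py .5285 .007 .16 42
```

```text
t 6.58 yaw 42.0 turn units 0.001 then shift units [ 0.042 -0.014  0.027] pos [0.5295 0.0065 0.1607] F [ 0. -0.  0.] gap 25.0 grip 0.0 q6 -0.93
```

View pics/c2.png

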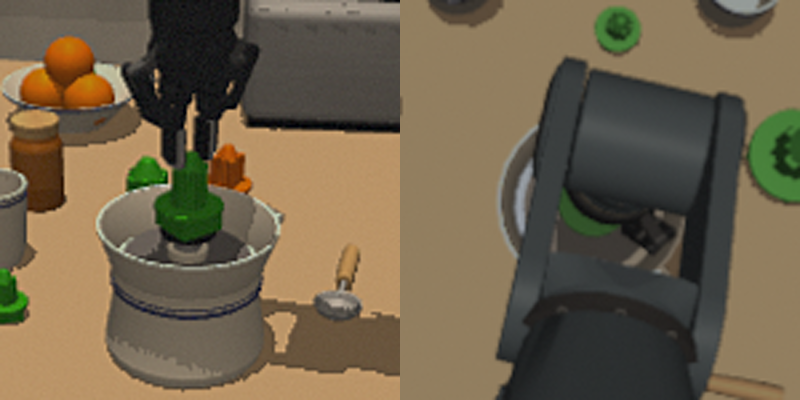

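The picture shows the fingertips (side crop about (178,162) and (207,155)) at or behind the top of the cone, so they aren't around the ribs. I'll measure where they really are.

```bash
python3 - <<'E'
from h import *
Z=np.load("side1.npz");C=cloud("side",Z["d"]);p=Z["p"].astype(int)
sub=np.zeros((400,640),bool);sub[120:162,310:350]=1
m=sub&(p.max(2)<75)&(p.max(2)-p.min(2)<15)&(Z["d"]>0)
for v in range(126,163,3):
    u=np.where(m[v])[0]
    if len(u):print(v,u.min(),u.max(),C[v,u[:3]].mean(0).round(3),C[v,u[-3:]].mean(0).round(3))
print("green now",fit(C[Z["d"]>0],.034,[.529,.007],.131))
g=(p[...,1]>p[...,0]+30)&sub; g[:,:]&=True
for v in range(150,185,4):
    u=np.where((p[v,300:360,1]>p[v,300:360,0]+30))[0]+300
    if len(u):print("g",v,u.min(),u.max(),C[v,u].mean(0).round(3))
E
```

```text
126 310 349 [0.571 0.053 0.294] [ 0.494 -0.02   0.273]
129 310 349 [0.571 0.056 0.289] [ 0.494 -0.017  0.267]
132 310 349 [0.571 0.054 0.281] [ 0.496 -0.021  0.258]
135 310 349 [0.573 0.043 0.27 ] [ 0.493 -0.013  0.254]
138 312 349 [0.568 0.044 0.264] [ 0.492 -0.012  0.247]
141 312 342 [0.57  0.029 0.251] [ 0.508 -0.     0.243]
144 314 341 [0.564 0.034 0.246] [0.51  0.002 0.236]
147 320 341 [0.551 0.037 0.241] [ 0.51  -0.001  0.228]
150 321 340 [0.55  0.022 0.227] [0.513 0.003 0.222]
153 321 340 [0.549 0.023 0.221] [0.513 0.002 0.214]
156 321 340 [0.549 0.023 0.213] [0.511 0.001 0.206]
159 322 338 [0.547 0.025 0.206] [0.515 0.003 0.199]
green now (array([0.5295, 0.0074, 0.1323]), np.float64(40.0), np.float64(511.6), 472)
g 158 330 333 [0.528 0.012 0.205]
g 162 311 337 [ 0.558 -0.095  0.144]
g 166 308 336 [ 0.563 -0.099  0.13 ]
g 170 308 337 [ 0.546 -0.028  0.153]
g 174 319 342 [0.529 0.01  0.162]
g 178 319 343 [0.527 0.019 0.156]
g 182 319 342 [0.525 0.066 0.169]
```

```bash
python3 - <<'E'
from h import *
Z=np.load("side1.npz");C=cloud("side",Z["d"]);p=Z["p"]
for u in(324,338):
    for v in range(154,172,2):print(u,v,p[v,u],C[v,u].round(3))
S=np.load("side0.npz");T=np.load("top0.npz");C=cloud("top",T["d"])
for uv in((60,362),(66,372),(70,384),(40,360)):print(uv,T["p"][uv[1],uv[0]],C[uv[1],uv[0]].round(3))
E
```

```text
324 154 [19 22 22] [0.544 0.026 0.22 ]
324 156 [14 17 17] [0.544 0.027 0.215]
324 158 [21 24 23] [0.544 0.025 0.209]
324 160 [14 17 15] [0.544 0.027 0.205]
324 162 [111  94  77] [0.545 0.019 0.196]
324 164 [119 107  66] [0.545 0.014 0.189]
324 166 [114 101  63] [0.544 0.018 0.186]
324 168 [116 104  66] [0.545 0.016 0.18 ]
324 170 [85 86 66] [0.544 0.016 0.174]
338 154 [46 45 42] [0.513 0.005 0.213]
338 156 [45 44 42] [0.513 0.005 0.208]
338 158 [52 53 51] [0.513 0.005 0.202]
338 160 [137  96  66] [ 0.535 -0.439 -0.   ]
338 162 [140 100  61] [ 0.533 -0.417  0.002]
338 164 [143 104  67] [ 0.528 -0.319  0.039]
338 166 [113  58  12] [ 0.528 -0.319  0.032]
338 168 [136  64   1] [ 0.527 -0.316  0.026]
338 170 [130 112  96] [ 0.515 -0.072  0.134]
(60, 362) [127 111  83] [ 0.094  0.707 -0.001]
(66, 372) [17 17 16] [0.155 0.54  0.315]
(70, 384) [16 16 17] [0.131 0.534 0.307]
(40, 360) [128 111  84] [ 0.096  0.759 -0.002]
```

```bash
python3 - <<'E'
from h import *
Z=np.load("side1.npz");C=cloud("side",Z["d"])
a=cv2.resize(Z["p"][140:190,305:355],(600,600),interpolation=cv2.INTER_NEAREST)
a=np.clip(a.astype(int)*1.6,0,255).astype(np.uint8);cv2.imwrite("pics/c3.png",a[:,:,::-1])
for v in range(158,178,2):print(v,[tuple((C[v,u]*1000).astype(int)) for u in range(318,344,3)])
E
```

```text
158 [(np.int64(607), np.int64(-440), np.int64(2)), (np.int64(551), np.int64(20), np.int64(206)), (np.int64(544), np.int64(24), np.int64(209)), (np.int64(537), np.int64(26), np.int64(210)), (np.int64(531), np.int64(11), np.int64(204)), (np.int64(524), np.int64(9), np.int64(203)), (np.int64(517), np.int64(0), np.int64(200)), (np.int64(510), np.int64(0), np.int64(200)), (np.int64(515), np.int64(-313), np.int64(63))]
160 [(np.int64(581), np.int64(-196), np.int64(103)), (np.int64(594), np.int64(-421), np.int64(3)), (np.int64(543), np.int64(27), np.int64(205)), (np.int64(537), np.int64(25), np.int64(204)), (np.int64(530), np.int64(14), np.int64(200)), (np.int64(523), np.int64(13), np.int64(200)), (np.int64(518), np.int64(-6), np.int64(191)), (np.int64(524), np.int64(-310), np.int64(57)), (np.int64(515), np.int64(-314), np.int64(55))]
162 [(np.int64(580), np.int64(-191), np.int64(99)), (np.int64(592), np.int64(-408), np.int64(1)), (np.int64(544), np.int64(18), np.int64(196)), (np.int64(536), np.int64(26), np.int64(200)), (np.int64(530), np.int64(15), np.int64(195)), (np.int64(523), np.int64
[... 2408 characters left out ...]
(163)), (np.int64(536), np.int64(19), np.int64(165)), (np.int64(529), np.int64(22), np.int64(167)), (np.int64(522), np.int64(20), np.int64(167)), (np.int64(515), np.int64(16), np.int64(165)), (np.int64(509), np.int64(-4), np.int64(156)), (np.int64(501), np.int64(-5), np.int64(156))]
176 [(np.int64(558), np.int64(16), np.int64(157)), (np.int64(551), np.int64(13), np.int64(156)), (np.int64(544), np.int64(15), np.int64(158)), (np.int64(536), np.int64(16), np.int64(159)), (np.int64(529), np.int64(22), np.int64(162)), (np.int64(522), np.int64(21), np.int64(162)), (np.int64(515), np.int64(17), np.int64(161)), (np.int64(508), np.int64(6), np.int64(156)), (np.int64(501), np.int64(8), np.int64(157))]
```

View pics/c3.png

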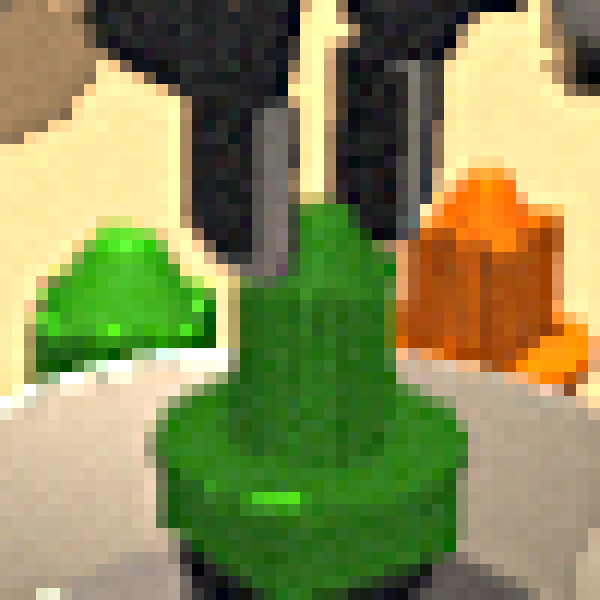

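The enlarged crop shows the front fingertip at side pixel about (327,162), which is z ≈ 0.198, straddling the dome. The reported TCP z of 0.161 is therefore about 37 mm below the real fingertips. I'll trust the picture, open, descend about 34 mm more while watching the force, and close.

```bash
python3 -m handwheel '[[[0,0,0,0],[0,0,0,0],[0,0,0,0],[0,0,0,0],[0,0,0.35,0],[0,0,0.35,0],[0,0,0.35,0],[0,0,0.3,0],[0,0,0,0]]]' 60 40
python3 -m handwheel '[[[0,0,0,0],[0,0,0,0],[0,0,0,0],[0,0,0,0],[0,0,0,0],[0,0,0,0]]]' 20 40
python3 plan.py .5285 .007 .16 42
```

```text
t: 7.7
tcp_pos: [0.5289, 0.0065, 0.1261]
tool_rot: [0.407, 0.914, -0.0, -0.001]
force: [-0.0, 0.6, 0.1]
finger_gap: 0.697
gripper_force: 0.0
t: 8.45
tcp_pos: [0.5297, 0.0064, 0.1272]
tool_rot: [0.407, 0.914, 0.0, 0.0]
force: [0.1, 0.5, 2.7]
finger_gap: 0.389
gripper_force: 41.0
t 8.45 yaw 42.0 turn units 0.0 then shift units [ 0.051 -0.02  -1.314] pos [0.5297 0.0064 0.1272] F [0.1 0.5 2.7] gap 33.2 grip 41.0 q6 -0.93
```

```bash
python3 -m handwheel '[[[0,0,-0.3,0],[0,0,-0.3,0],[0,0,-0.35,0],[0,0,-0.35,0],[0,0,-0.35,0],[0,0,-0.35,0],[0,0,0,0]]]'
python3 plan.py .4458 .2897 .1768
```

```text
t: 9.32
tcp_pos: [0.5301, 0.0063, 0.1779]
tool_rot: [0.407, 0.914, 0.0, 0.001]
force: [0.4, 0.6, -1.2]
finger_gap: 0.389
gripper_force: 40.8
t 9.32 yaw 42.0 turn units 0.0 then shift units [10.679  5.08   0.042] pos [0.5301 0.0063 0.1779] F [ 0.4  0.6 -1.2] gap 33.3 grip 40.8 q6 -0.93
```

```bash
python3 -m handwheel '[[[0.89,0.424,0,0],[0.89,0.424,0,0],[0.89,0.424,0,0],[0.89,0.424,0,0],[0.89,0.424,0,0],[0.89,0.424,0,0],[0.89,0.424,0,0],[0.89,0.424,0,0],[0.89,0.424,0,0],[0.89,0.424,0,0],[0.89,0.424,0,0],[0.89,0.424,0,0],[0,0,0.9,0],[0,0,0.9,0],[0,0,0.9,0],[0,0,0.9,0],[0,0,0.9,0],[0,0,0.9,0],[0,0,0,0]]]'
python3 - <<'E'
from h import *
p,d=snapshot("side");np.savez("side2.npz",p=p,d=d);C=cloud("side",d)
cv2.imwrite("pics/c4.png",cv2.resize(p[230:350,280:440],(800,600),interpolation=cv2.INTER_CUBIC)[:,:,::-1])
P=C[d>0]
for z0 in (.04,.045,.05):print(fit(P,.034,[.446,.29],z0))
m=(np.hypot(*(P[:,:2]-[.4454,.290]).T)<.075)&(P[:,2]>.021)&(P[:,2]<.03)
r=least_squares(lambda p:np.hypot(P[m,0]-p[0],P[m,1]-p[1])-p[2],[.4454,.29,.062],loss="soft_l1",f_scale=.002).x;print(r)
E
python3 plan.py .4458 .2897 .04
```

```text
t: 11.7
tcp_pos: [0.4438, 0.2893, 0.0403]
tool_rot: [0.407, 0.914, -0.002, -0.002]
force: [-0.4, 0.5, -1.3]
finger_gap: 0.39
gripper_force: 40.8
(array([0.4472, 0.2948, 0.0502]), np.float64(-43.8), np.float64(2103.2), 761)
(array([0.4458, 0.2933, 0.0447]), np.float64(-42.6), np.float64(2451.1), 798)
(array([0.4456, 0.2943, 0.0505]), np.float64(-42.9), np.float64(2710.8), 834)
[0.44634921 0.29084084 0.06067372]
t 11.75 yaw 42.0 turn units 0.0 then shift units [-0.029  0.029  0.054] pos [0.4448 0.2897 0.0413] F [-0.1 -0.7 -1. ] gap 33.4 grip 40.8 q6 -0.37
```

View pics/c4.png

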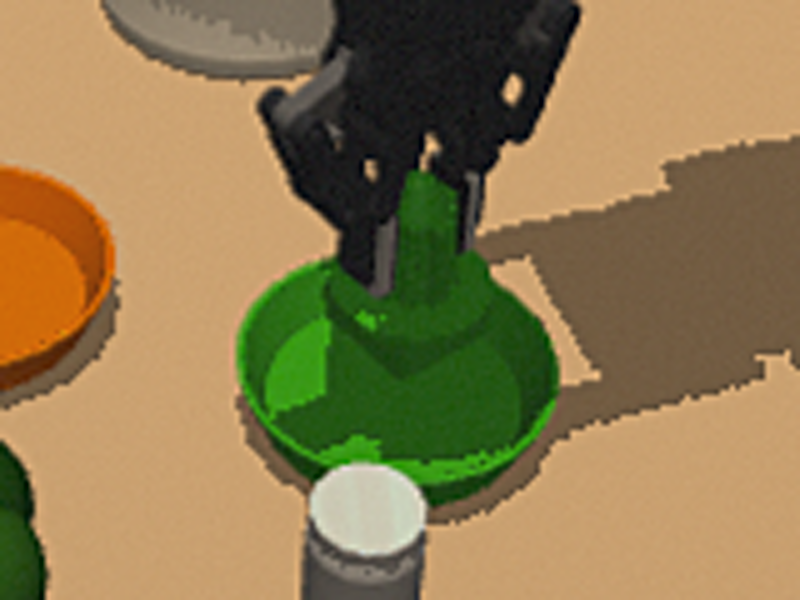

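The crop shows the gripped cone over the middle of the green dish, with the rim centred at crop (398,360) and the hub at about (405,345). The underside is about 39 mm above the floor, so I lower it slowly.

```bash
python3 -m handwheel '[[[-0.02,0.03,0.4,0],[0,0,0.4,0],[0,0,0.4,0],[0,0,0.2,0],[0,0,0,0]]]'
python3 -m handwheel '[[[0,0,0.08,0],[0,0,0.07,0],[0,0,0,0]]]'
python3 plan.py .4458 .2897 .001
```

```text
t: 12.38
tcp_pos: [0.4459, 0.29, 0.0064]
tool_rot: [0.407, 0.914, -0.0, -0.0]
force: [-0.1, 0.0, -0.8]
finger_gap: 0.388
gripper_force: 40.8
t: 12.75
tcp_pos: [0.4462, 0.2901, 0.0032]
tool_rot: [0.407, 0.914, 0.0, 0.0]
force: [-0.3, -0.4, -0.4]
finger_gap: 0.387
gripper_force: 40.8
t 12.75 yaw 42.0 turn units 0.0 then shift units [-0.001 -0.023  0.089] pos [0.4462 0.2901 0.0032] F [-0.3 -0.4 -0.4] gap 33.1 grip 40.8 q6 -0.37
```

```bash
python3 -m handwheel '[[[0,0,0.05,0],[0,0,0.05,0],[0,0,0,0]]]'
python3 plan.py .4458 .2897 .001
```

```text
t: 13.12
tcp_pos: [0.4463, 0.2901, 0.0014]
tool_rot: [0.407, 0.914, 0.0, 0.0]
force: [-0.8, -1.4, 5.6]
finger_gap: 0.386
gripper_force: 41.3
t 13.12 yaw 42.0 turn units 0.0 then shift units [ 0.001 -0.027  0.016] pos [0.4463 0.2901 0.0014] F [-0.8 -1.4  5.6] gap 33.0 grip 41.3 q6 -0.37
```

The floor contact shows 5.6 N. Release, retreat up, then head for the orange cone.

```bash
python3 -m handwheel '[[[0,0,-0.03,0],[0,0,0,0],[0,0,0,0],[0,0,0,0],[0,0,0,0],[0,0,-0.3,0],[0,0,-0.6,0],[0,0,-0.9,0],[0,0,-0.9,0],[0,0,-0.9,0],[0,0,-0.9,0],[0,0,-0.9,0],[0,0,-0.9,0],[0,0,-0.9,0],[0,0,0,1],[0,0,0,1]]]' 58
python3 plan.py .5045 -.3168 .183 30
```

```text
t: 15.12
tcp_pos: [0.4463, 0.2902, 0.1832]
tool_rot: [0.501, 0.865, 0.001, 0.001]
force: [-0.4, -0.5, -0.2]
finger_gap: 0.681
gripper_force: 0.0
t 15.12 yaw 29.81 turn units -0.032 then shift units [-2.2190e+01 -1.0123e+01  7.0000e-03] pos [0.4463 0.2902 0.1832] F [-0.4 -0.5 -0.2] gap 58.2 grip 0.0 q6 -0.15
```

```bash
python3 -m handwheel '[[[-0.888,-0.405,0,0],[-0.888,-0.405,0,0],[-0.888,-0.405,0,0],[-0.888,-0.405,0,0],[-0.888,-0.405,0,0],[-0.888,-0.405,0,0],[-0.888,-0.405,0,0],[-0.888,-0.405,0,0],[-0.888,-0.405,0,0],[-0.888,-0.405,0,0],[-0.888,-0.405,0,0],[-0.888,-0.405,0,0],[-0.888,-0.405,0,0],[-0.888,-0.405,0,0],[-0.888,-0.405,0,0],[-0.888,-0.405,0,0],[-0.888,-0.405,0,0],[-0.888,-0.405,0,0],[-0.888,-0.405,0,0],[-0.888,-0.405,0,0]]]' 70
python3 -m handwheel '[[[-0.888,-0.405,0,0],[-0.888,-0.405,0,0],[-0.888,-0.405,0,0],[-0.888,-0.405,0,0],[-0.888,-0.405,0,0],[0,0,0.8,0],[0,0,0.8,0],[0,0,0.8,0],[0,0,0,0],[0,0,0,0]]]' 70
python3 plan.py .5045 -.3168 .003 30
python3 - <<'E'
from h import *
p,d=snapshot("side");np.savez("side3.npz",p=p,d=d);q,e=snapshot("top");np.savez("top3.npz",p=q,d=e)
P=cloud("side",d)[d>0];Q=cloud("top",e)[e>0]
print("green in dish",fit(P,.034,[.446,.29],.005),fit(Q,.034,[.446,.29],.005));
for X in(P,Q):
    m=(np.hypot(*(X[:,:2]-[.4454,.290]).T)<.075)&(X[:,2]>.021)&(X[:,2]<.027)&(np.hypot(*(X[:,:2]-[.4454,.290]).T)>.05)
    print(least_squares(lambda p:np.hypot(X[m,0]-p[0],X[m,1]-p[1])-p[2],[.4454,.29,.062],loss="soft_l1",f_scale=.002).x)
cv2.imwrite("pics/c5.png",np.hstack([cv2.resize(p[70:220,265:415],(400,400),interpolation=cv2.INTER_CUBIC),cv2.resize(q[150:300,340:490],(400,400),interpolation=cv2.INTER_CUBIC)])[:,:,::-1])
E
```

```text
t: 17.62
tcp_pos: [0.4929, -0.1965, 0.1825]
tool_rot: [0.5, 0.866, -0.0, 0.001]
force: [0.4, 1.2, -0.1]
finger_gap: 0.82
gripper_force: 0.0
t: 18.88
tcp_pos: [0.505, -0.3179, 0.122]
tool_rot: [0.5, 0.866, -0.0, 0.001]
force: [0.5, 0.3, -0.5]
finger_gap: 0.822
gripper_force: 0.0
t 18.88 yaw 30.0 turn units -0.001 then shift units [4.80e-02 4.00e-03 4.76e+00] pos [ 0.505  -0.3179  0.122 ] F [ 0.5  0.3 -0.5] gap 70.2 grip 0.0 q6 -1.27
green in dish (array([0.4462, 0.2908, 0.0058]), np.float64(39.6), np.float64(666.3), 728) (array([0.4455, 0.2897, 0.0058]), np.float64(42.2), np.float64(1108.0), 438)
[0.44632343 0.29054094 0.06058672]
[0.44414247 0.28933922 0.0603464 ]
```

View pics/c5.png

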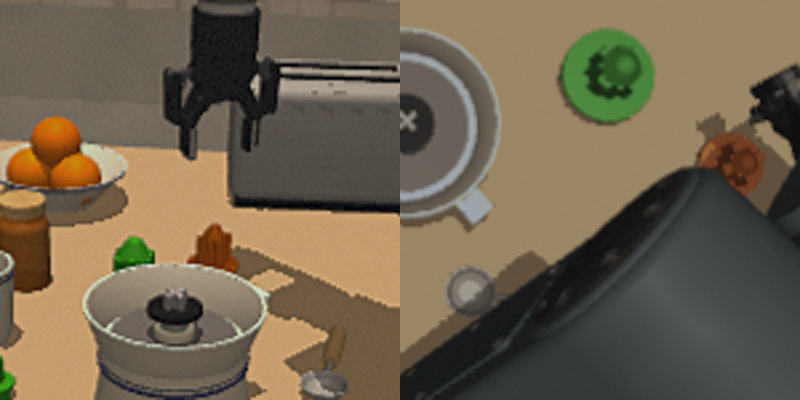

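The crop shows the fingers about 80 mm over the orange cone, and the bare drive × at top pixel about (342.6,195.4). The green cone is centred in the dish to about 1 mm. I descend and squeeze lightly in one direction first to centre the orange cone.

```bash
python3 - <<'E'
from h import *
for n in("top","side"):
    Z=np.load(n+"3.npz");C=cloud(n,Z["d"]);P=C[Z["d"]>0];p=Z["p"].astype(int)[Z["d"]>0]
    R=np.hypot(*(P[:,:2]-[.5285,.007]).T)
    k=(R<.035)&(p.max(1)<60)&(P[:,2]>.125)&(P[:,2]<.137)
    print(n,"collar",k.sum(),P[k].mean(0).round(4),((P[k].min(0)+P[k].max(0))/2).round(4))
    b=P[(R<.016)&(P[:,2]>.138)&(P[:,2]<.15)]
    best=None
    for a in np.radians(range(0,90,5)):
        def f(v):
            c,s=np.cos(v[2]),np.sin(v[2]);Q=b-[v[0],v[1],0];Q=np.stack([c*Q[:,0]+s*Q[:,1],-s*Q[:,0]+c*Q[:,1],Q[:,2]],1)
            return np.minimum(box(Q,.011,.003,.131,.147),box(Q,.003,.011,.131,.147))
        r=least_squares(f,[.5285,.007,a],x_scale=[.01,.01,.2],loss="soft_l1",f_scale=.002)
        if best is None or r.cost<best.cost:best=r
    print("blades",len(b),best.x[:2].round(4),np.degrees(best.x[2])%90)
print("top X at z.147",at_z("top",(342.6,195.4),.147))
E
python3 -m handwheel '[[[0.04,0,0.7,0],[0,0,0.7,0],[0,0,0.7,0],[0,0,0.7,0],[0,0,0.7,0],[0,0,0.6,0],[0,0,0.4,0],[0,0,0.25,0],[0,0,0.2,0],[0,0,0,0]]]'
python3 -m handwheel '[[[0,0,0,0],[0,0,0,0],[0,0,0,0],[0,0,0,0],[0,0,0,0],[0,0,0,0]]]' 30 20
python3 plan.py .5045 -.3168 -.004 30
```

```text
top collar 287 [0.526  0.0071 0.1309] [0.5258 0.0079 0.1304]
blades 43 [0.5269 0.0051] 40.1777145274697
side collar 147 [0.5285 0.0171 0.1311] [0.5292 0.0122 0.13  ]
blades 46 [0.5297 0.0063] 38.92684841913031
top X at z.147 [0.52549343 0.00545948 0.147     ]
t: 20.23
tcp_pos: [0.504, -0.3162, -0.0023]
tool_rot: [0.5, 0.866, 0.0, -0.0]
force: [-0.2, 1.2, 0.3]
finger_gap: 0.815
gripper_force: 0.0
t: 20.98
tcp_pos: [0.5043, -0.3165, -0.0017]
tool_rot: [0.5, 0.866, -0.0, 0.0]
force: [-2.2, -0.2, 5.7]
finger_gap: 0.488
gripper_force: 20.5
t 20.98 yaw 30.0 turn units 0.001 then shift units [-0.015  0.001  0.094] pos [ 0.5043 -0.3165 -0.0017] F [-2.2 -0.2  5.7] gap 41.7 grip 20.5 q6 -1.27
```

```bash
python3 -m handwheel '[[[0,0,0,0],[0,0,0,0],[0,0,0,0],[0,0,-0.06,1],[0,0,0,1],[0,0,0,1],[0,0,0,1],[0,0,0,1],[0,0,0,1],[0,0,0,1],[0,0,0,1],[0,0,0,1],[0,0,0,1],[0,0,0,1],[0,0,0,1],[0,0,0,1],[0,0,0,1],[0,0,0,1],[0,0,0,0]]]' 58
python3 -m handwheel '[[[0,0,0,0],[0,0,0,0],[0,0,0,0],[0,0,0,0],[0,0,0,0]]]' 30 60
python3 plan.py .5045 -.3168 -.004 -60
```

```text
t: 23.35
tcp_pos: [0.5039, -0.3162, -0.001]
tool_rot: [0.966, 0.259, -0.0, -0.0]
force: [1.0, 0.4, 0.2]
finger_gap: 0.683
gripper_force: 0.0
t: 23.98
tcp_pos: [0.5044, -0.3166, -0.0003]
tool_rot: [0.966, 0.259, 0.0, 0.001]
force: [0.5, 0.6, 5.1]
finger_gap: 0.473
gripper_force: 60.7
t 23.98 yaw -59.98 turn units 0.003 then shift units [-0.001  0.006  0.147] pos [ 5.044e-01 -3.166e-01 -3.000e-04] F [0.5 0.6 5.1] gap 40.4 grip 60.7 q6 0.3
```

```bash
python3 -m handwheel '[[[0,0,-0.4,0],[0,0,-0.9,0],[0,0,-0.9,0],[0,0,-0.9,0],[0,0,-0.9,0],[0,0,-0.9,0],[0,0,-0.9,0],[0,0,-0.9,0],[0,0,-0.5,-0.9],[0,0,0,-0.9],[0,0,0,0]]]'
python3 plan.py .529 .006 .18 -49
```

```text
t: 25.35
tcp_pos: [0.5034, -0.3156, 0.179]
tool_rot: [0.937, 0.348, -0.0, -0.001]
force: [-0.2, -0.4, -0.3]
finger_gap: 0.472
gripper_force: 60.6
t 25.35 yaw -49.26 turn units -0.044 then shift units [ 9.212 -9.037 -0.039] pos [ 0.5034 -0.3156  0.179 ] F [-0.2 -0.4 -0.3] gap 40.3 grip 60.6 q6 0.11
```

```bash
python3 -m handwheel '[[[0.709,-0.695,0,-0.04],[0.709,-0.695,0,0],[0.709,-0.695,0,0],[0.709,-0.695,0,0],[0.709,-0.695,0,0],[0.709,-0.695,0,0],[0.709,-0.695,0,0],[0.709,-0.695,0,0],[0.709,-0.695,0,0],[0.709,-0.695,0,0],[0.709,-0.695,0,0],[0.709,-0.695,0,0],[0.709,-0.695,0,0],[0,0,0,0],[0,0,0.4,0],[0,0,0.4,0],[0,0,0,0],[0,0,0,0]]]'
python3 plan.py .529 .006 .15 -49
python3 - <<'E'
from h import *
p,d=snapshot("side");q,e=snapshot("top");np.savez("side4.npz",p=p,d=d);np.savez("top4.npz",p=q,d=e)
P=cloud("side",d)[d>0]
col=p[d>0].astype(int);o=(col[:,0]>col[:,1]*1.5)&(col[:,0]>60)
print(fit(P[o],.042,[.529,.006],.16),o.sum())
cv2.imwrite("pics/c6.png",cv2.resize(p[130:235,260:400],(800,600),interpolation=cv2.INTER_CUBIC)[:,:,::-1])
E
```

```text
t: 27.6
tcp_pos: [0.5296, 0.0049, 0.1589]
tool_rot: [0.937, 0.35, -0.0, -0.0]
force: [-0.2, 0.0, -1.0]
finger_gap: 0.473
gripper_force: 60.7
t 27.6 yaw -49.01 turn units -0.002 then shift units [ 0.011 -0.049  0.357] pos [0.5296 0.0049 0.1589] F [-0.2  0.  -1. ] gap 40.4 grip 60.7 q6 0.65
(array([0.5317, 0.0046, 0.1604]), np.float64(32.9), np.float64(394.4), 407) 20579
```

View pics/c6.png

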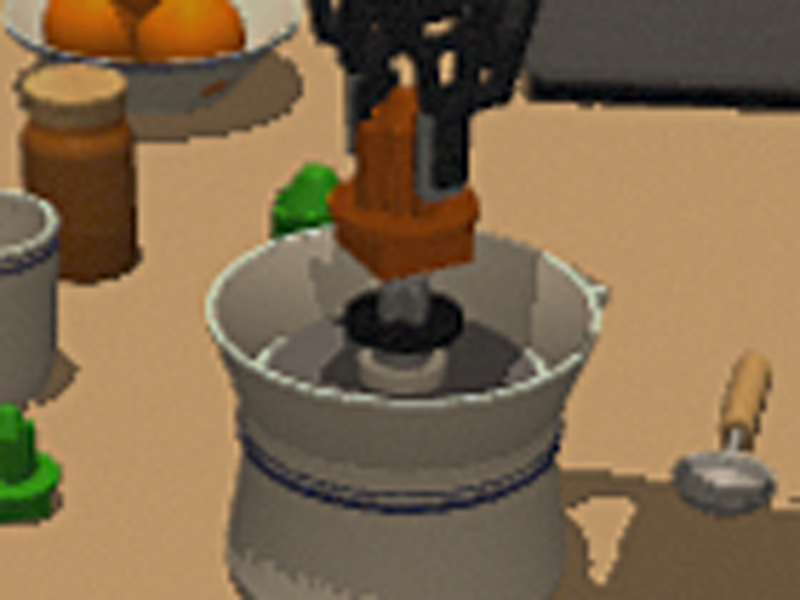

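The crop shows the orange cone held over the drive, with the hub's lower corner at crop (385,280) above the blades at (405,300). The fitted yaw (33°) differs from the gripper (41°), so I'll check the yaw from the hub faces.

```bash
python3 - <<'E'
from h import *
Z=np.load("side4.npz");d=Z["d"];C=cloud("side",d);p=Z["p"].astype(int)
o=(p[...,0]>p[...,1]*1.5)&(p[...,0]>60)&(d>0)&(np.hypot(C[...,0]-.53,C[...,1]-.005)<.05)&(C[...,2]>.15)
P=C[o]
H=P[(P[:,2]>.161)&(P[:,2]<.175)]
print(len(H))
def f(v,Q=H):
    c,s=np.cos(v[2]),np.sin(v[2]);D=Q[:,:2]-v[:2]
    return np.maximum(abs(c*D[:,0]+s*D[:,1]),abs(-s*D[:,0]+c*D[:,1]))-.022
for a in(0,20,40,60):
    r=least_squares(f,[.53,.005,np.radians(a)],x_scale=[.01,.01,.2],loss="soft_l1",f_scale=.001);print("hub",r.x[:2].round(4),(np.degrees(r.x[2])%90).round(1),r.cost*1e6)
J=np.linalg.inv(r.jac.T@r.jac)*2*r.cost/len(H);print("sd",np.sqrt(np.diag(J))*[1e3,1e3,57])
F=P[(P[:,2]>.1785)&(P[:,2]<.183)]
r=least_squares(lambda v:np.hypot(F[:,0]-v[0],F[:,1]-v[1])-.032,[.53,.005],loss="soft_l1",f_scale=.001);print("flange",r.x,len(F))
for z0 in(.157,.159,.161):
  for x in(.527,.531):print(fit(P,.042,[x,.005],z0))
E
```

```text
113
hub [0.5312 0.0034] 32.5 39.58046191835635
hub [0.5312 0.0034] 32.5 39.58046191780561
hub [0.5312 0.0034] 32.5 39.58046191780576
hub [0.5312 0.0034] 32.5 39.58046191780572
sd [0.16069853 0.14501789 0.48079989]
flange [0.53125571 0.00321101] 41
(array([0.5316, 0.0044, 0.1605]), np.float64(32.7), np.float64(376.2), 412)
(array([0.5316, 0.0044, 0.1605]), np.float64(32.7), np.float64(376.2), 412)
(array([0.5317, 0.0045, 0.1604]), np.float64(32.8), np.float64(390.7), 406)
(array([0.5317, 0.0045, 0.1604]), np.float64(32.8), np.float64(390.7), 406)
(array([0.5318, 0.0046, 0.1604]), np.float64(32.9), np.float64(403.5), 404)
(array([0.5318, 0.0046, 0.1604]), np.float64(32.9), np.float64(403.5), 404)
```

Two independent fits agree that the held cone's yaw is about 33°, against about 40.5° for the drive. I correct by +8° (−1.3 units) with a small shift, then lower until there is contact.

```bash
python3 -m handwheel '[[[0,0,0,-0.65],[0,0,0,-0.65],[0.02,-0.09,0,0],[0,0,0.1,0],[0,0,0.1,0],[0,0,0.1,0],[0,0,0.1,0],[0,0,0.1,0],[0,0,0,0]]]'
python3 -m handwheel '[[[0,0,0.06,0],[0,0,0.06,0],[0,0,0,0]]]'
python3 plan.py .5285 .0065 .13 -41
```

```text
t: 28.82
tcp_pos: [0.5281, 0.0073, 0.1464]
tool_rot: [0.911, 0.413, -0.0, -0.0]
force: [-1.3, 0.0, -0.3]
finger_gap: 0.473
gripper_force: 60.6
t: 29.2
tcp_pos: [0.5281, 0.0073, 0.1436]
tool_rot: [0.911, 0.413, -0.0, -0.0]
force: [-0.2, -0.3, -0.6]
finger_gap: 0.475
gripper_force: 60.6
t 29.2 yaw -41.16 turn units -0.026 then shift units [-0.015  0.032  0.544] pos [0.5281 0.0073 0.1436] F [-0.2 -0.3 -0.6] gap 40.6 grip 60.6 q6 0.52
```

```bash
python3 -m handwheel '[[[0,0,0.08,0],[0,0,0.08,0],[0,0,0,0]]]'
python3 plan.py .5285 .0065 .13 -41
```

```text
t: 29.58
tcp_pos: [0.528, 0.0073, 0.1395]
tool_rot: [0.911, 0.413, -0.0, -0.0]
force: [-0.0, 0.1, -0.7]
finger_gap: 0.478
gripper_force: 60.6
t 29.57 yaw -41.16 turn units -0.027 then shift units [-0.012  0.035  0.379] pos [0.528  0.0073 0.1395] F [-0.   0.1 -0.7] gap 40.8 grip 60.6 q6 0.52
```

```bash
python3 -m handwheel '[[[0,0,0.06,0],[0,0,0.06,0],[0,0,0,0]]]'
python3 plan.py .5285 .0065 .13 -41
```

```text
t: 29.95
tcp_pos: [0.5281, 0.0073, 0.1366]
tool_rot: [0.911, 0.413, -0.0, -0.0]
force: [-0.3, 0.0, -0.4]
finger_gap: 0.478
gripper_force: 60.6
t 29.95 yaw -41.16 turn units -0.026 then shift units [-0.014  0.032  0.264] pos [0.5281 0.0073 0.1366] F [-0.3  0.  -0.4] gap 40.8 grip 60.6 q6 0.52
```

The underside is 10 mm below the blade tops with no force, so it has meshed. I go on to the collar and press.

```bash
python3 -m handwheel '[[[0,0,0.08,0],[0,0,0.08,0],[0,0,0.08,0],[0,0,0,0]]]' 30 100
python3 -m handwheel '[[[0,0,0.06,0],[0,0,0.06,0],[0,0,0,0]]]'
python3 plan.py .5285 .0065 .123 -41
```

```text
t: 30.45
tcp_pos: [0.5282, 0.0073, 0.1308]
tool_rot: [0.911, 0.413, -0.0, -0.0]
force: [-0.5, 0.6, 2.6]
finger_gap: 0.463
gripper_force: 100.7
t: 30.82
tcp_pos: [0.5282, 0.0073, 0.128]
tool_rot: [0.911, 0.413, 0.0, 0.0]
force: [-1.8, 0.1, 4.8]
finger_gap: 0.463
gripper_force: 100.9
t 30.82 yaw -41.16 turn units -0.026 then shift units [-0.017  0.029  0.198] pos [0.5282 0.0073 0.128 ] F [-1.8  0.1  4.8] gap 39.5 grip 100.9 q6 0.52
```

```bash
python3 -m handwheel '[[[0,0,0.06,0],[0,0,0.06,0],[0,0,0,0]]]'
python3 -m handwheel '[[[0,0,0.06,0],[0,0,0.04,0],[0,0,0,0]]]'
python3 plan.py .5285 .0065 .123 -41
```

```text
t: 31.2
tcp_pos: [0.5283, 0.0073, 0.1253]
tool_rot: [0.911, 0.413, 0.0, 0.0]
force: [-1.8, -0.4, 7.6]
finger_gap: 0.462
gripper_force: 101.2
t: 31.58
tcp_pos: [0.5283, 0.0073, 0.1231]
tool_rot: [0.911, 0.413, 0.0, 0.0]
force: [-3.1, 0.8, 10.5]
finger_gap: 0.461
gripper_force: 101.5
t 31.57 yaw -41.16 turn units -0.026 then shift units [-0.019  0.026  0.006] pos [0.5283 0.0073 0.1231] F [-3.1  0.8 10.5] gap 39.4 grip 101.5 q6 0.52
```

```bash
python3 -m handwheel '[[[0,0,0.02,0],[0,0,0,0],[0,0,0,0],[0,0,0,0]]]'
python3 - <<'E'
from h import *
p,d=snapshot("side");C=cloud("side",d);q=p.astype(int)
o=(q[...,0]>q[...,1]*1.5)&(q[...,0]>60)&(d>0)&(np.hypot(C[...,0]-.53,C[...,1]-.005)<.05)&(C[...,2]>.12)
print(fit(C[o],.042,[.5295,.0065],.125),"dish green",fit(C[d>0],.034,[.446,.29],.005))
cv2.imwrite("pics/c7.png",p[:,:,::-1])
E
python3 plan.py .5285 .0065 .123 -41
```

```text
t: 32.08
tcp_pos: [0.5283, 0.0073, 0.1229]
tool_rot: [0.911, 0.413, 0.0, 0.0]
force: [-2.2, -0.1, 10.5]
finger_gap: 0.461
gripper_force: 101.8
(array([0.5298, 0.0068, 0.1242]), np.float64(40.1), np.float64(402.7), 408) dish green (array([0.4464, 0.2908, 0.0057]), np.float64(42.9), np.float64(707.9), 736)
t 32.12 yaw -41.15 turn units -0.025 then shift units [-0.019  0.027 -0.006] pos [0.5283 0.0073 0.1228] F [-2.9  0.3  9.8] gap 39.4 grip 101.8 q6 0.52
```

View pics/c7.png

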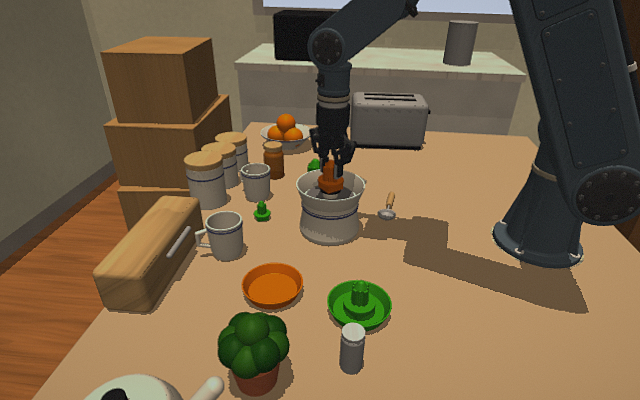

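The picture shows the green cone upright in the green dish at (360,305), the orange cone pressed home in the juicer at (331,180), and everything else in place. Its underside is at about z 0.124, roughly 7 mm below the home height of 0.131.

```bash
python3 -c "from station import sign_off;print(sign_off())"
```

```text
the job is handed in; nothing more can be done
None
```

I handed in the job at about 32 s with the green cone upright in the middle of the green dish and the orange cone meshed on the drive, pressed down about 7 of 8 mm at 10 N and still gripped.

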